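# Tip a standing carton into the taped bay and push it home

### The arm

A 6-joint arm with a two-finger parallel gripper is mounted at the origin on the work surface. World frame = base frame: x ahead of the robot, y to its left, z up, the work surface at z = 0. Lengths are in m, angles in rad, forces in N, time in s.
With the tool pointing down it reaches from about 0.35 to 0.775 m from the base axis. Payload 5.5 kg.
Tool frame: the origin (TCP) lies at the very end of the fingers, on their centre line; the grasp point (between the pads) lies env.hold_point_z behind it (env.hold_point_z is the distance from the TCP to the grasp point, in m); z points along the fingers, y is the line along which they close (so a half turn about z gives the same grasp; the last joint's range is limited). The gripper opens to 85 mm and grips with 20 to 120 N. Pads are 22 mm wide; open, the fingers measure 114 mm over their backs; the gripper's body (76 mm by 85 mm) begins 54 mm behind the grasp point. The pads swing forward as they close: fully open they stand 13 mm farther back than shut.
Start: joints at [-1.385, 0.313, 0.046, 1.304, 0, 1.431], TCP at [0.184, -0.545, 0.231] pointing down, gripper open.
Joint ranges: [-2.76, 2.76], [-0.86, 1.69], [-1.03, 1.26], [-2.2, 2.34], [-1.47, 1.5], [-3.14, 3.14]. Speed limits (rad/s): [2.57, 2.57, 3.14, 3.14, 3.14, 3.14].

### API

Orientations are given as a unit quaternion [w, x, y, z].
In Python, from workcell import env gives the robot as it stands.
- The arm moves only by the tool carry_out, never from a script. Its argument "steps" is a list of rows, each a list of 3 entries, a list of its own where there are three numbers: the turn, a rotation vector about the tool's x, y, z in degrees, then the shift along the tool's x, y, z in cm, then the closure in counts, from 0 (fully open) to 255 (shut). A call has exactly 8 rows; each row is the pose to reach, as a shift and turn from the pose commanded when the call began, along the tool's axes at that moment; what a row does not reach only later rows make up. A row lasts 1/8 s, in which the tool goes at most 62.5 mm and 10.7 degrees, less where a joint would pass 70% of its speed; a pose out of reach is approached as far as the arm can. A call with a gripper value outside its range is refused whole. The fingers move at their own pace and stop on an object; "force" is the grip in N (left out, the last holds). Time passes only in rows, so rows that repeat a pose let the fingers close, or fill a call up. It gives the time, the measured TCP pose, the force, the opening and the grip force at its end, in the units of the state.
- env.get_state(): the state, without advancing time (a new reading comes with each control period).
- env.read_camera(name): name is "scene" or "top" or "wrist"; returns (picture, depth): 400x640x3 uint8, red, green, blue; 400x640 float32, m along the optical axis (not along the pixel's ray), 0 where there is no reading.
- env.get_calibration(name): a dict with "fx", "fy", "cx", "cy" (pixels), "D" ([k1, k2, p1, p2, k3] as OpenCV has them; the pictures are not rectified), "origin" and "orientation" of the camera in the world. Camera axes: x right, y up, looking along -z (the intrinsics and any distortion apply to the point x, -y, -z); pixel columns grow to the right and rows downward; lengths in m; the calibration is good to about 2 mm. A picture is of the moment at which its call begins: read the wrist's pose just before it. get_calibration takes no time and is no camera call; for the wrist camera it gives the pose at the moment of the call.
- env.hand_in(): hands the job in; it is judged then, once.
The state is a dict: "clock": time; "joint_pos": joint angles; "qvel": joint speeds; "tau": joint torques, N m; "tcp_pos": TCP position; "orientation": TCP orientation; "wrist_force": force on the tool from outside, world axes, zero at the start; "ft_torque": the same for the moment, N m; "finger_gap": finger opening in m; "grip_force": force on a finger pad.
Only numpy, scipy, OpenCV 4.12 (cv2) and the standard library are available. Lean on these libraries where they do the work, as an engineer would, in place of code of your own. Each camera call takes 0.05 s, during which the arm holds its last target. There are 200 camera calls.

### The job

Push over the tall slim carton that stands at the open end of the taped bay, so that it comes down flat on its broad side inside the tape with its top towards the wooden batten. Then push it along the bench until its end is snug and square against the batten, still inside the tape. It is only to be pushed, never picked up; leave the squat carton, the tin and the jar standing where they are.

Things in the scene. Friction and masses are not known exactly. Their poses are not given: they have to be found in the camera images.
- bay: Fixed rectangle of pale masking tape (strips 18 mm wide) on the bench, enclosing 230 mm (x) by 140 mm (y). Origin: centre of the rectangle at bench height. A fixed wooden stop batten (28 mm high, 22 thick, 176 long) closes its +x end, near face at x = +115 mm. The -x end (inner tape edge at x = -115 mm) is the open end, where the carton stands. z is up.
- carton: Tall slim brown carton, loose, rigid, 0.3 to 0.6 kg: 45 mm thick (x), 80 wide (y), 150 tall (z), on its small end; origin: centre of that end (foot). Its x is within 0.1 rad of the bay's x; the foot may straddle the end tape. Pushed near the top it tips about the front edge of its foot at a 17 degree lean, may slide some mm, and lies about 25 to 60 mm short of the batten.
- carton_mid (a point): Centre of the carton, half-way up, 75 mm from its foot.
- carton_top (a point): Centre of the carton's top end, 150 mm from its foot. This end comes to rest against the batten.
- squat_carton: Bystander: squat brown cardboard carton 62 x 70 mm, 75 mm tall, standing beside the bay; origin at the centre of its underside.
- tin: Bystander: round tin, 66 mm diameter, 85 mm tall, standing beside the bay; origin at the centre of its underside.
- jar: Bystander: round glass jar with a steel lid, 62 mm diameter, 95 mm tall, standing beside the bay; origin at the centre of its underside.
Mind the look-alikes: they are no part of the job. What is shaped like the carton but pink or purple is not meant.

How it is judged:
By the outcome, as a careful person would: the job done as asked, in the order asked, and still so for the second after the job is handed in, with the robot touching nothing.
It also fails if it takes over 38 s, if anything falls off the work surface, if the arm or the gripper's body presses on something with over 40 N, if the wrist force passes 120 N, or if a joint passes its speed limit or range.

## Working session

There is one attempt and no reset: what is moved stays moved. The work goes in short steps, Python scripts to look and compute and a tool call to move; the robot and the scene stay as the last step left them, time stands still between calls to the robot, and variables do not carry over. Pictures are saved under pics/ and viewed, at most 10 in all, crops included, and the job is handed in when it is done.

Besides the shell and the picture viewer there is one more tool, called by a JSON object that holds its "name" and its "arguments". carry_out: Moves the arm, as the interface text tells. Its arguments: {"type":"object","properties":{"steps":{"type":"array","items":{"type":"array"}},"force":{"type":"number"}},"required":["steps"]}

```bash
mkdir -p pics; cat > h.py <<'E'
import numpy as np, cv2
from scipy.spatial.transform import Rotation as R
from workcell import env
def rot(q): return R.from_quat([q[1],q[2],q[3],q[0]]).as_matrix()
def cast(name,uv,z,c=None):
    c=c or env.get_calibration(name)
    K=np.array([[c['fx'],0,c['cx']],[0,c['fy'],c['cy']],[0,0,1.]])
    p=cv2.undistortPoints(np.array(uv,float).reshape(-1,1,2),K,np.array(c['D'],float))[:,0]
    d=np.c_[p[:,0],-p[:,1],-np.ones(len(p))]@rot(c['orientation']).T
    o=np.array(c['origin']); return o+d*((np.asarray(z)-o[2])/d[:,2])[:,None]
def cloud(name,dep):
    # world xyz per pixel
    c=env.get_calibration(name); h,w=dep.shape
    v,u=np.mgrid[:h,:w]; K=np.array([[c['fx'],0,c['cx']],[0,c['fy'],c['cy']],[0,0,1.]])
    p=cv2.undistortPoints(np.c_[u.ravel(),v.ravel()].astype(float).reshape(-1,1,2),K,np.array(c['D'],float))[:,0]
    P=np.c_[p[:,0],-p[:,1],-np.ones(len(p))]*dep.ravel()[:,None]
    return (P@rot(c['orientation']).T+np.array(c['origin'])).reshape(h,w,3)
def snap(name,tag):
    i,d=env.read_camera(name); cv2.imwrite(f'pics/{tag}.png',i[:,:,::-1]); np.save(f'{tag}.npy',d); return i,d
E
python3 - <<'E'
from h import *
for n in('top','scene'):
    snap(n,n+'0'); c=env.get_calibration(n); print(n,c['origin'],c['orientation'],c['fx'])
a=cv2.imread('pics/top0.png');b=cv2.imread('pics/scene0.png')
s=env.get_state();print(s['clock'],s['tcp_pos'],s['orientation'],env.hold_point_z)
E
```

```text
top [0.4988943  0.03990527 0.91695088] [-0.69785702 -0.01717191  0.02737148  0.71550787] 380.9204810353792
scene [1.42747567 0.1795987  0.84184233] [0.59732503 0.27713575 0.3293977  0.67667994] 512.2399084222675
0.1 [ 0.18393498 -0.5443198   0.23048399] [-8.20755901e-04  9.86762511e-01  1.62169889e-01 -1.05294729e-05] 0.0187
```

View pics/top0.png

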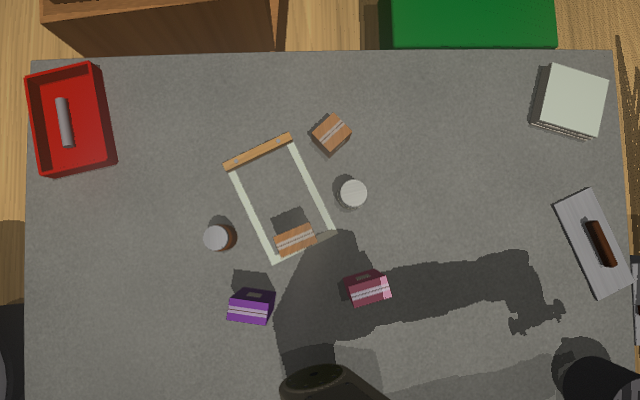

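View pics/scene0.png

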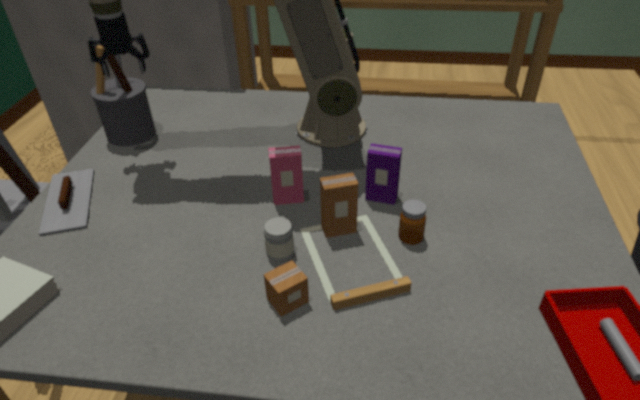

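The top view shows the bay with corners near (225,170), (290,137), (335,232) and (272,262), and the batten at its upper end. Three things have the carton's shape: brown at (295,238), pink at (367,290) and purple at (250,305). The brown one is meant, because it is brown and stands on the open-end tape. In the scene view it is at (339,205). I'll confirm it in a crop while measuring.

```bash
python3 - <<'E'
from h import *
a=cv2.imread('pics/top0.png'); d=np.load('top0.npy'); P=cloud('top',d)
cv2.imwrite('pics/crop0.png',cv2.resize(a[100:320,190:410],None,fx=2.7,fy=2.7,interpolation=cv2.INTER_CUBIC))
hsv=cv2.cvtColor(a,cv2.COLOR_BGR2HSV); Z=P[:,:,2]
win=np.zeros(Z.shape,bool); win[100:320,190:410]=1
def rect(m,z,label):
    m=m.astype(np.uint8); n,l,st,ce=cv2.connectedComponentsWithStats(m)
    for i in range(1,n):
        if st[i,4]<60: continue
        v,u=np.nonzero(l==i); W=cast('top',np.c_[u,v],np.full(len(u),z))[:,:2]
        c,s,an=cv2.minAreaRect((W*1000).astype(np.float32)); print(label,ce[i].round(),st[i,4],np.round(c,1),np.round(s,1),round(an,1), 'zmed',np.median(Z[l==i]).round(4))
rect(win&(Z>.14)&(Z<.16),.15,'tall')
rect(win&(Z>.065)&(Z<.105)&True,.085,'mid')
rect(win&(Z>.02)&(Z<.034)&(hsv[:,:,1]>80),.028,'batten')
tape=win&(abs(Z)<.012)&(hsv[:,:,1]<60)&(hsv[:,:,2]>165)
rect(tape,0,'tape')
v,u=np.nonzero(tape); W=cast('top',np.c_[u,v],np.zeros(len(u)))[:,:2]*1000
np.save('tape.npy',W)
E
```

```text
tall [295. 240.] 892 [483.1  78.2] [44.8 79.7] 21.7 zmed 0.1495
tall [369. 291.] 936 [377.6 -69. ] [47.1 80.3] 14.9 zmed 0.1496
tall [247. 309.] 828 [349.7 175.9] [83.4 43.4] 88.7 zmed 0.1495
mid [331. 132.] 874 [717.3  -4.9] [61.9 70.1] 43.2 zmed 0.0746
mid [352. 194.] 677 [579.5 -47.8] [62.1 62.6] 43.4 zmed 0.0843
mid [217. 237.] 575 [490.5 250.4] [61.3 54.3] 88.7 zmed 0.094
mid [362. 276.] 103 [398.8 -64.3] [ 6.3 82. ] 15.0 zmed 0.0853
mid [257. 297.] 154 [359.  164.5] [89.3 42.8] 51.8 zmed 0.086
batten [257. 151.] 679 [691.  168.4] [ 23.8 173.1] 24.8 zmed 0.0275
tape [310. 185.] 640 [607.1  42.8] [235.1  17.5] 25.0 zmed 0.0003
tape [255. 220.] 764 [532.5 182.4] [250.9  63.2] 36.2 zmed 0.0004
```

View pics/crop0.png

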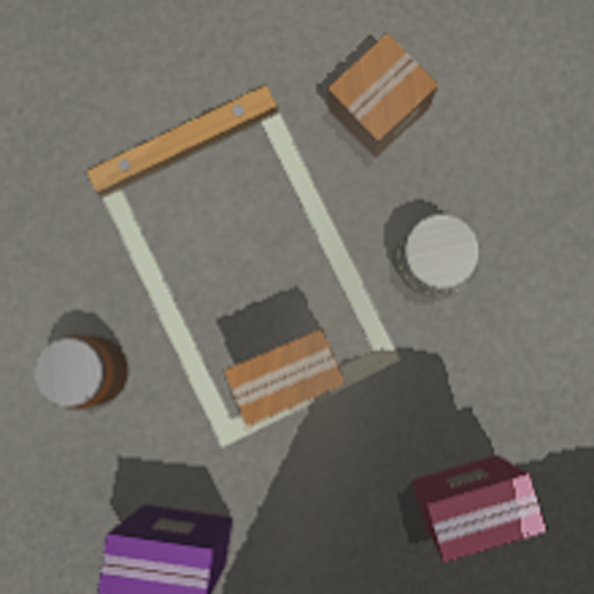

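The crop shows the brown carton at crop (284,380), astride the open-end tape with its broad face towards the batten, so it's confirmed. The bay yaw is about 25° with its centre at (577,115) mm. The carton yaw is about 21.7° with its foot at (483,78). I'll go in behind it.

{"name": "carry_out", "arguments": {"steps": [[[0,0,-0.5],[4.3,-3.1,0],135],[[0,0,-1],[8.6,-6.2,0],135],[[0,0,-1.5],[12.9,-9.3,0],135],[[0,0,-2],[17.2,-12.4,0],135],[[0,0,-2.5],[21.5,-15.5,0],135],[[0,0,-3],[25.8,-18.6,0],135],[[0,0,-3],[30.1,-21.7,0],135],[[0,0,-3],[34.3,-24.8,0],135]]}}

```text
clock: 1.1
tcp_pos: [0.4303, -0.1984, 0.2311]
orientation: [-0.0, 0.982, 0.188, -0.0]
wrist_force: [0.1, 0.7, 0.0]
finger_gap: 0.0399
grip_force: 0.0
```

{"name": "carry_out", "arguments": {"steps": [[[0,0,0],[1.8,-4.8,0],135],[[0,0,0],[3.7,-9.6,0],135],[[0,0,0],[5.5,-14.4,0],135],[[0,0,0],[7.4,-19.1,0],135],[[0,0,0],[9.2,-23.9,0],135],[[0,0,0],[9.2,-23.9,3.5],135],[[0,0,0],[9.2,-23.9,7],135],[[0,0,0],[9.2,-23.9,11.3],135]]}}

```text
clock: 2.1
tcp_pos: [0.4272, 0.0564, 0.1175]
orientation: [0.0, 0.982, 0.188, 0.001]
wrist_force: [1.4, -0.2, -0.7]
finger_gap: 0.0398
grip_force: 0.0
```

{"name": "carry_out", "arguments": {"steps": [[[0,0,0],[1.2,0,0],135],[[0,0,0],[2,0,0],135],[[0,0,0],[2.5,0,0],135],[[0,0,0],[3,0,0],135],[[0,0,0],[3.5,0,0],135],[[0,0,0],[4,0,0],135],[[0,0,0],[4.5,0,0],135],[[0,0,0],[4.5,0,0],135]]}}

```text
clock: 3.1
tcp_pos: [0.4691, 0.0727, 0.1182]
orientation: [0.0, 0.982, 0.188, 0.0]
wrist_force: [-0.3, 0.1, -0.0]
finger_gap: 0.0407
grip_force: 0.1
```

```bash
python3 - <<'E'
from h import *
a,d=snap('scene','scene1'); cv2.imwrite('pics/crop1.png',cv2.resize(cv2.imread('pics/scene1.png')[120:330,230:460],None,fx=2.8,fy=2.8))
print(env.get_state()['wrist_force'])
E
```

```text
[-0.35670233 -0.76160197 -1.23170039]
```

View pics/crop1.png

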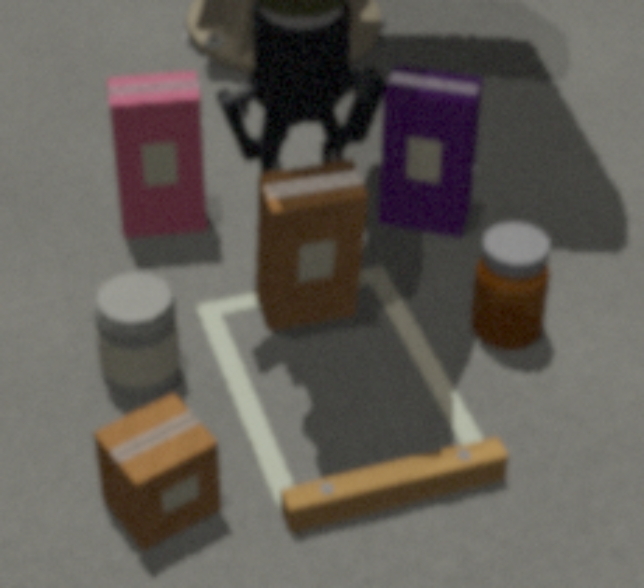

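The crop shows the brown carton at (310,250), leaning forward with its foot still at the end tape and both fingers behind its top. I'll keep pushing.

{"name": "carry_out", "arguments": {"steps": [[[0,0,0],[0.5,0,0],135],[[0,0,0],[1,0,0],135],[[0,0,0],[1.5,0,0],135],[[0,0,0],[2,0,0],135],[[0,0,0],[2.5,0,0],135],[[0,0,0],[2.5,0,0],135],[[0,0,0],[2.5,0,0],135],[[0,0,0],[2.5,0,0],135]]}}

```text
clock: 4.15
tcp_pos: [0.4917, 0.0818, 0.1182]
orientation: [0.0, 0.982, 0.188, -0.0]
wrist_force: [-0.3, 0.1, -0.1]
finger_gap: 0.04
grip_force: 0.0
```

```bash
python3 - <<'E'
from h import *
a,d=snap('scene','scene2'); cv2.imwrite('pics/crop2.png',cv2.resize(cv2.imread('pics/scene2.png')[120:330,230:460],None,fx=2.8,fy=2.8))
E
```

```text
(no output)
```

View pics/crop2.png

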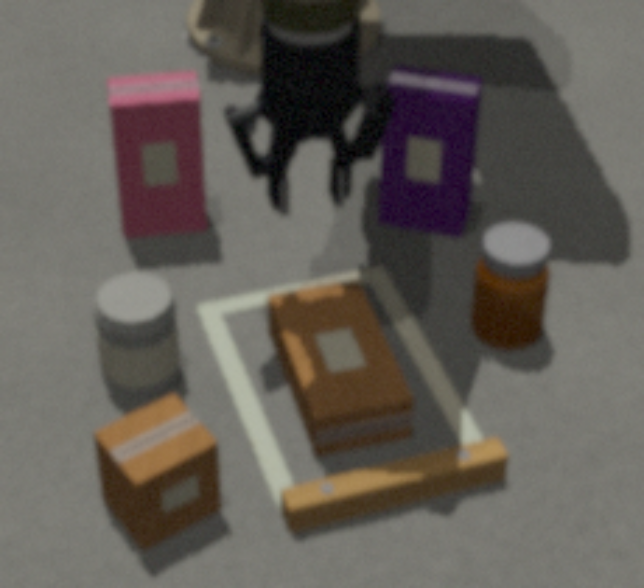

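The crop shows the carton lying flat inside the tape at (340,365), with its top end facing the batten at (395,480). I'll back off and measure it.

{"name": "carry_out", "arguments": {"steps": [[[0,0,0],[-2.5,0,0],135],[[0,0,0],[-5,0,0],135],[[0,0,-1.1],[-5,0,0],135],[[0,0,-2.2],[-5,0,0],135],[[0,0,-3.3],[-5,0,0],135],[[0,0,-3.3],[-5,0,0],135],[[0,0,-3.3],[-5,0,0],135],[[0,0,-3.3],[-5,0,0],135]]}}

```text
clock: 5.2
tcp_pos: [0.4455, 0.0634, 0.1182]
orientation: [0.0, 0.976, 0.216, -0.0]
wrist_force: [0.7, 0.7, -0.2]
finger_gap: 0.04
grip_force: 0.0
```

```bash
cat > m.py <<'E'
from h import *
def run(cams=('scene','top')):
  th=np.deg2rad(25);X=np.array([np.cos(th),np.sin(th)]);Y=np.array([-X[1],X[0]]);C=np.array([576.8,115.1])
  for n in cams:
    i,d=snap(n,'m_'+n); P=cloud(n,d)*1000; Z=P[:,:,2]; q=P[:,:,:2]-C; bx=q@X; by=q@Y
    hsv=cv2.cvtColor(i,cv2.COLOR_RGB2HSV)
    m=(abs(Z-45)<6)&(abs(bx)<125)&(abs(by)<75)
    p=np.c_[bx[m],by[m]].astype(np.float32); c,s,a=cv2.minAreaRect(p)
    print(n,'carton bay c',np.round(c,1),np.round(s,1),round(a,1),'x',np.percentile(p[:,0],[.5,99.5]).round(1),'y',np.percentile(p[:,1],[.5,99.5]).round(1),m.sum())
    b=(abs(Z-28)<5)&(bx>100)&(bx<150)&(abs(by)<95); p=np.c_[bx[b],by[b]].astype(np.float32)
    c,s,a=cv2.minAreaRect(p); print(n,'batten',np.round(c,1),np.round(s,1),round(a,1),b.sum())
  s=env.get_state(); q=np.array(s['tcp_pos'])[:2]*1000-C
  print('tcp bay',(q@X).round(1),(q@Y).round(1),s['tcp_pos'],s['wrist_force'],s['clock'])
E
python3 -c "import m;m.run()"
```

```text
scene carton bay c [-1.  -0.9] [ 81.1 154.5] 86.6 x [-75.7  75.7] y [-44.   40.3] 1702
scene batten [128.1  -0.3] [176.1  26.6] 89.9 779
top carton bay c [-1.4  0.5] [ 80.1 150.2] 86.8 x [-75.9  72.9] y [-41.1  42. ] 2259
top batten [1.268e+02 1.000e-01] [173.6  22.9] 89.7 690
tcp bay -140.8 8.6 [0.44550464 0.0634167  0.11824175] [ 0.3876832  -0.88763135 -0.34576141] 5.3
```

{"name": "carry_out", "arguments": {"steps": [[[0,0,0],[0.5,0.8,3.5],135],[[0,0,0],[1,0.8,7],135],[[0,0,0],[1.5,0.8,9.5],135],[[0,0,0],[2,0.8,10.5],135],[[0,0,0],[3,0.8,10.5],135],[[0,0,0],[4,0.8,10.5],135],[[0,0,0],[4.5,0.8,10.5],135],[[0,0,0],[4.5,0.8,10.5],135]]}}

```text
clock: 6.3
tcp_pos: [0.4906, 0.0753, 0.0139]
orientation: [0.0, 0.976, 0.216, 0.001]
wrist_force: [0.4, -0.2, -0.3]
finger_gap: 0.0401
grip_force: 0.0
```

{"name": "carry_out", "arguments": {"steps": [[[0,0,0],[0.5,0,0],135],[[0,0,0],[1,0,0],135],[[0,0,0],[1.5,0,0],135],[[0,0,0],[2,0,0],135],[[0,0,0],[2.5,0,0],135],[[0,0,0],[3,0,0],135],[[0,0,0],[3.5,0,0],135],[[0,0,0],[4,0,0],135]]}}

```text
clock: 7.3
tcp_pos: [0.5241, 0.0916, 0.0131]
orientation: [0.0, 0.976, 0.216, -0.002]
wrist_force: [-5.1, -1.9, 5.0]
finger_gap: 0.0406
grip_force: 3.1
```

```bash
python3 -c "import m;m.run()"
```

```text
scene carton bay c [19.9  3.6] [173.3  81.9] 0.1 x [-56.2 104.4] y [-36.6  43.2] 1839
scene batten [1.199e+02 1.000e-01] [176.4  40.2] 89.4 907
top carton bay c [76.4  5. ] [56.9 79.6] 0.2 x [ 50.4 104.6] y [-34.8  44.8] 593
top batten [1.272e+02 1.000e-01] [173.2  23.3] 89.6 683
tcp bay -56.4 0.8 [0.52529821 0.09198312 0.01306165] [-2.6809058  -1.08250244  1.61129175] 7.4
```

{"name": "carry_out", "arguments": {"steps": [[[0,0,0],[0.2,0,0],135],[[0,0,0],[0.4,0,0],135],[[0,0,0],[0.5,0,0],135],[[0,0,0],[0.6,0,0],135],[[0,0,0],[0.7,0,0],135],[[0,0,0],[0.8,0,0],135],[[0,0,0],[0.9,0,0],135],[[0,0,0],[0.9,0,0],135]]}}

```text
clock: 8.4
tcp_pos: [0.5344, 0.0959, 0.0133]
orientation: [0.0, 0.976, 0.216, 0.0]
wrist_force: [-2.1, -1.0, -1.5]
finger_gap: 0.0403
grip_force: 0.7
```

{"name": "carry_out", "arguments": {"steps": [[[0,0,0],[0.05,0,0],135],[[0,0,0],[0.1,0,0],135],[[0,0,0],[0.15,0,0],135],[[0,0,0],[0.2,0,0],135],[[0,0,0],[0.2,0,0],135],[[0,0,0],[0.2,0,0],135],[[0,0,0],[0.2,0,0],135],[[0,0,0],[0.2,0,0],135]]}}

```text
clock: 9.4
tcp_pos: [0.5356, 0.0965, 0.0133]
orientation: [0.0, 0.976, 0.216, -0.0]
wrist_force: [-5.0, -2.4, 1.8]
finger_gap: 0.0402
grip_force: 2.6
```

{"name": "carry_out", "arguments": {"steps": [[[0,0,0],[0.05,0,0],135],[[0,0,0],[0.1,0,0],135],[[0,0,0],[0.1,0,0],135],[[0,0,0],[0.15,0,0],135],[[0,0,0],[0.15,0,0],135],[[0,0,0],[0.2,0,0],135],[[0,0,0],[0.2,0,0],135],[[0,0,0],[0.2,0,0],135]]}}

```text
clock: 10.4
tcp_pos: [0.5356, 0.0966, 0.0133]
orientation: [0.001, 0.976, 0.216, -0.002]
wrist_force: [-9.7, -5.8, 8.0]
finger_gap: 0.0405
grip_force: 5.5
```

```bash
python3 -c "import m;m.run()"
```

```text
scene carton bay c [31.6  3.3] [173.4  81.6] 0.1 x [-46.4 116.8] y [-37.1  42.4] 1893
scene batten [122.9  -1. ] [ 36.4 175.8] 0.3 850
top carton bay c [106.5  -1.1] [90.1 39.1] 66.7 x [ 73. 116.] y [-34.8  43.7] 414
top batten [1.273e+02 1.000e-01] [173.3  22.5] 89.1 549
tcp bay -45.2 0.6 [0.53558238 0.09654559 0.01328311] [-9.26855092 -5.97443996  7.70758049] 10.5
```

The tool has stalled and the force is rising, so the carton is against the batten. I'll press once more to square it, then back off and lift.

{"name": "carry_out", "arguments": {"steps": [[[0,0,0],[0.1,0,0],135],[[0,0,0],[0.2,0,0],135],[[0,0,0],[0.2,0,0],135],[[0,0,0],[0,0,0],135],[[0,0,0],[-0.5,0,0],135],[[0,0,0],[-2,0,0],135],[[0,0,0],[-5,0,0],135],[[0,0,0],[-8,0,0],135]]}}

```text
clock: 11.5
tcp_pos: [0.4646, 0.0635, 0.0133]
orientation: [0.0, 0.976, 0.216, 0.001]
wrist_force: [0.1, 0.0, 0.4]
finger_gap: 0.0401
grip_force: 0.0
```

{"name": "carry_out", "arguments": {"steps": [[[0,0,0],[-1,0,-3],135],[[0,0,0],[-1,0,-8],135],[[0,0,0],[-1,0,-13],135],[[0,0,0],[-1,0,-18],135],[[0,0,0],[-1,0,-20],135],[[0,0,0],[-1,0,-20],135],[[0,0,0],[-1,0,-20],135],[[0,0,0],[-1,0,-20],135]]}}

```text
clock: 12.5
tcp_pos: [0.4552, 0.0596, 0.2117]
orientation: [-0.0, 0.976, 0.216, -0.001]
wrist_force: [0.2, 0.5, -0.0]
finger_gap: 0.0398
grip_force: 0.0
```

```bash
python3 -c "
import m;m.run()
from h import *
cv2.imwrite('pics/fin.png',np.hstack([cv2.resize(cv2.imread('pics/m_top.png')[100:300,190:400],(400,380)),cv2.resize(cv2.imread('pics/m_scene.png')[140:330,250:450],(400,380))]))"
```

```text
scene carton bay c [40.3  3.3] [ 81.5 155.2] 90.0 x [-33.1 117.1] y [-37.1  43.1] 1848
scene batten [122.6  -0.5] [175.5  36.7] 88.8 840
top carton bay c [41.   4.9] [150.1  79.8] 0.2 x [-33.7 115.1] y [-35.   44.2] 2246
top batten [127.2   0. ] [173.   22.5] 89.5 616
tcp bay -133.5 1.0 [0.45540233 0.05956275 0.21208493] [0.43354958 0.01041556 0.88775697] 12.6
```

View pics/fin.png

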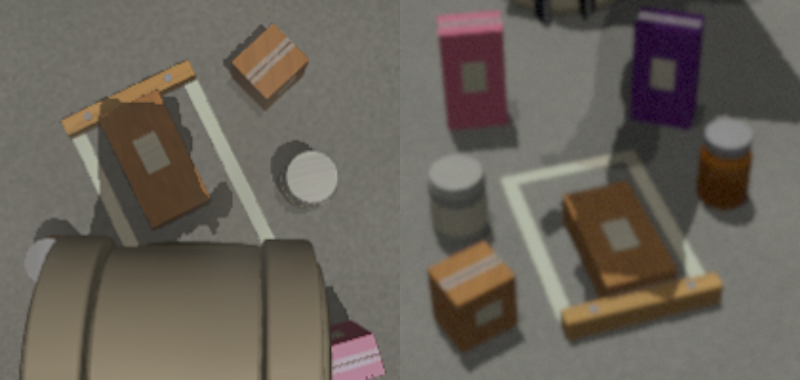

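The final views show the carton flat and square against the batten, left panel (155,155) and right panel (620,235). It is inside the tape (front at x of about 116 mm, y from -35 to 44 mm, yaw about 0.2°). The bystanders are still standing and the arm is clear, so I'm handing in.

```bash
python3 -c "
from workcell import env;print(env.hand_in())"
```

```text
the job is handed in; nothing more can be done
None
```

I handed the job in at about 12.6 s: the brown carton was tipped flat and pushed up against the batten, square to about 0.2° and inside the tape, with the squat carton, tin and jar still standing.

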